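Lift the loaded serving caddy off its sprung counter rail and hold it level

ROBOT

A 6-joint arm with a two-finger parallel gripper is mounted at the origin on the work surface. World frame = base frame: x ahead of the robot, y to its left, z up, the work surface at z = 0. Lengths are in m, angles in rad, forces in N, time in s.
With the tool pointing down it reaches from about 0.3 to 0.875 m from the base axis. Payload 6.4 kg.
Tool frame: the origin (TCP) lies midway between the tips of the shut fingers; the grasp point (between the pads) lies 19 mm behind it; z points along the fingers, y is the line along which they close (so a half turn about z gives the same grasp; the last joint's range is limited). The gripper opens to 85 mm and grips with 20 to 120 N. Pads are 22 mm wide; open, the fingers measure 114 mm over their backs; the gripper's body (76 mm by 85 mm) begins 54 mm behind the grasp point. The pads swing forward as they close: fully open they stand 13 mm farther back than shut.
Start: joints at [-1.37, 0.181, 1.607, -0, 1.354, -0.206], TCP at [0.228, -0.528, 0.231] pointing down, gripper open.
Joint ranges: [-2.99, 2.99], [-0.89, 2.07], [0.3, 2.58], [-1.14, 4.28], [0, 2.63], [-3.12, 3.12]. Speed limits (rad/s): [2.57, 2.57, 3.01, 3.14, 3.14, 3.14].

INTERFACE

Orientations are given as a unit quaternion [w, x, y, z].
In Python, from bench import get_obs, camera, hand_in gives the robot as it stands.
- The arm moves only by the tool carry_out, never from a script. Its argument "plan" is a list that holds one entry, the list of rows, each a list of 7 numbers: the shift along the world's x, y, z in m, then the turn, a rotation vector about the world's x, y, z in rad, then the opening, from 0 (shut) to 1 (fully open). In form: [[[x, y, z, rx, ry, rz, hand], ...]]. A call has exactly 5 rows; each row is the pose to reach, as a shift and turn from the pose commanded when the call began; what a row does not reach only later rows make up. A row lasts 1/12 s, in which the tool goes at most 41.7 mm and 7.16 degrees, less where a joint would pass 70% of its speed; a pose out of reach is approached as far as the arm can. A call with a gripper value outside its range is refused whole. The fingers move at their own pace and stop on an object; the grip force is fixed at half the most. Time passes only in rows, so rows that repeat a pose let the fingers close, or fill a call up. It gives the time, the measured TCP pose, the force, the opening and the grip force at its end, in the units of the state.
- get_obs(): the state, without advancing time (a new reading comes with each control period).
- camera(name): name is "scene" or "top"; returns a dict with "pixels" (384x512x3 uint8, red, green, blue), "z_map" (384x512 float32, m along the optical axis (not along the pixel's ray), 0 where there is no reading), "camera_matrix" (3x3 intrinsics, pixels), "cam_to_world" (4x4, takes a point from camera to world coordinates). Camera axes: x right, y up, looking along -z (the intrinsics and any distortion apply to the point x, -y, -z); pixel columns grow to the right and rows downward; lengths in m; the calibration is good to about 2 mm. A picture is of the moment at which its call begins.
- hand_in(): hands the job in; it is judged then, once.
The state is a dict: "time_s": time; "q": joint angles; "dq": joint speeds; "joint_efforts": joint torques, N m; "eef_pos": TCP position; "eef_rot": TCP orientation; "wrist_force": force on the tool from outside, world axes, zero at the start; "torque": the same for the moment, N m; "opening": opening from 0.0 (shut) to 1.0 (fully open); "grasp_force": force on a finger pad.
Only numpy, scipy, OpenCV 4.12 (cv2) and the standard library are available. Lean on these libraries where they do the work, as an engineer would, in place of code of your own. Each camera call takes 0.05 s, during which the arm holds its last target. There are 200 camera calls.

TASK

The wooden serving caddy with a glass and a sugar pot standing in it is clipped onto the low rail on the counter by a sprung catch. Pull it up off the rail and hold it still and level above the rail, its underside at least 12 cm above the counter, with the glass and the pot still standing in it and the other crockery left where it is. Finish while still holding it up there; do not put it down.

Things in the scene. Friction and masses are not known exactly. Their poses are not given: they have to be found in the camera images.
- rail: Steel rail fixed to the counter: plate 70 x 300 x 6 mm, on it a bar 16 mm wide, 280 mm long along y, top 28 mm above the counter; brass stop lugs bound the caddy. Sprung balls at the bar's middle click into the caddy: the catch lets go in the first 8 mm of a straight lift, at about 8 N beyond the weight. Origin: centre of the plate's underside, z up. Place and yaw differ per run.
- caddy: Wooden caddy, about 0.36 kg. Origin: centre of its underside (start: on the rail's plate, 6 mm up, axes along the rail's). A channel 24 mm deep straddles the rail's bar, clear of it after 25 mm of lift. Tray 94 (x) x 196 (y) mm, rim 46 mm and well floor 29 mm above the origin; two wells side by side, centred at y = +-47.5 mm. A bail handle spans it along y.
- caddy_grip (a point): Middle of the caddy's dark wooden grip bar, 150 mm above the caddy's underside; axes as the caddy's. The bar is 16 mm wide (x), 16 mm high, 214 mm long (y), on brass posts 12 x 8 mm at y = +-101 mm; free to grip from above anywhere between them.
- glass: Clear drinking glass, 60 mm across, 85 mm high, about 0.13 kg, standing loose in one of the caddy's two wells (which one differs). Origin: centre of its foot; z up.
- sugar_pot: White lidded sugar pot with a green band and brass knob, 62 mm across, 79 mm high, about 0.24 kg, standing loose in the other well, so that end of the caddy is the heavier. Origin: centre of its foot; z up.
- teapot: Bystander: white teapot with green leaf spots, body 104 mm across, 99 mm high. Origin: centre of its foot.
- plates: Bystander: stack of white and blue plates, 170 mm across, 53 mm high. Origin: centre of its underside.
- cup: Bystander: white mug, 76 mm across, 65 mm high. Origin: centre of its foot.
- bowl: Bystander: blue bowl, 120 mm across, 50 mm high. Origin: centre of its foot.
- tumbler: Bystander: green glass tumbler, 68 mm across, 95 mm high. Origin: centre of its foot.
- spoon: Bystander: spoon lying flat on the counter. Origin: under its middle.
Mind the look-alikes: they are no part of the job. Leave any orange or purple look-alike of the sugar_pot alone. Of the things that look like the caddy, the smaller one is meant.

How it is judged:
On the way:
1. the caddy is pulled past its catch and lifted off the rail, the glass and pot still in it (z of caddy in the frame of rail above 0.045 m and z of glass in the frame of caddy between 0.022 and 0.04 m and x of glass in the frame of caddy between -0.035 and 0.035 m and y of glass in the frame of caddy between -0.085 and 0.085 m and angle between each of glass, sugar_pot's own z axis and vertical below 0.2 rad and z of sugar_pot in the frame of caddy between 0.022 and 0.04 m and x of sugar_pot in the frame of caddy between -0.035 and 0.035 m and y of sugar_pot in the frame of caddy between -0.085 and 0.085 m), for 0.1 s.
At the end, for the whole second after the job is handed in: Held by the fingers (over 2 N), caddy underside over 0.12 m up, within 0.12 m of the rail centre in plan, off the rail, tilt under 0.12 rad, under 0.03 m/s and 0.2 rad/s; glass and pot stand in its wells (tilt under 0.2 rad); bystanders within 30 mm of their start (height (world z) of caddy above 0.12 m and angle between caddy's own z axis and vertical below 0.12 rad and horizontal distance between caddy and rail below 0.12 m and linear speed of caddy below 0.03 m/s and angular speed of caddy below 0.2 rad/s and contact force between caddy and the fingers above 2 N and contact force between caddy and rail below 0.1 N and z of glass in the frame of caddy between 0.022 and 0.04 m and x of glass in the frame of caddy between -0.035 and 0.035 m and y of glass in the frame of caddy between -0.085 and 0.085 m and angle between each of glass, sugar_pot's own z axis and vertical below 0.2 rad and z of sugar_pot in the frame of caddy between 0.022 and 0.04 m and x of sugar_pot in the frame of caddy between -0.035 and 0.035 m and y of sugar_pot in the frame of caddy between -0.085 and 0.085 m and distance of each of teapot, plates, cup, bowl, tumbler, spoon from where it was at the start of the episode below 0.03 m); the arm keeps its last pose, push and grip.
It fails at once if the glass or the sugar pot is tipped over (angle between any of glass, sugar_pot's own z axis and vertical above 0.6 rad).
It fails at once if a bystander is pushed away (distance of any of teapot, plates, cup, bowl, tumbler, spoon from where it was at the start of the episode above 0.04 m).
It also fails if it takes over 30 s, if anything falls off the work surface, if the arm or the gripper's body presses on something with over 40 N, if the wrist force passes 120 N, or if a joint passes its speed limit or range.

## Working session

There is one attempt and no reset: what is moved stays moved. The work goes in short steps, Python scripts to look and compute and a tool call to move; the robot and the scene stay as the last step left them, time stands still between calls to the robot, and variables do not carry over. Pictures are saved under pics/ and viewed, at most 10 in all, crops included, and the job is handed in when it is done.

Besides the shell and the picture viewer there is one more tool, called after "Request:" as name(argument=value, ...) on one line, values as JSON. carry_out: Moves the arm, as the interface text tells. Its arguments: {"type":"object","properties":{"plan":{"type":"array","items":{"type":"array","items":{"type":"array","items":{"type":"number"}}}}},"required":["plan"]}

```bash
mkdir -p pics; cat > h.py <<'E'
import numpy as np, cv2
from bench import get_obs, camera, hand_in
def pts(c):
    z=c["z_map"];K=c["camera_matrix"];v,u=np.mgrid[:z.shape[0],:z.shape[1]]
    P=np.stack([(u-K[0,2])/K[0,0]*z,-(v-K[1,2])/K[1,1]*z,-z,np.ones_like(z)],-1)@np.array(c["cam_to_world"]).T
    P=P[...,:3];P[z==0]=np.nan;return P
E
python3 - <<'E'
from h import *
for n in("scene","top"):
    c=camera(n);cv2.imwrite(f"pics/{n}0.png",cv2.resize(c["pixels"][...,::-1],None,fx=1.5,fy=1.5))
    np.savez(n+"0.npz",**{k:np.array(v) for k,v in c.items()})
    print(n,np.array(c["cam_to_world"]).round(3).tolist(),c["camera_matrix"])
o=get_obs();print(o)
E
```

```text
scene [[-0.723, -0.569, 0.393, 1.045], [0.691, -0.601, 0.401, 0.508], [0.008, 0.561, 0.827, 1.153], [0.0, 0.0, 0.0, 1.0]] [[450.97756939   0.         261.66786836]
 [  0.         450.97756939 193.48363034]
 [  0.           0.           1.        ]]
top [[0.026, 0.995, -0.1, 0.41], [-1.0, 0.025, -0.012, -0.021], [-0.01, 0.1, 0.995, 1.486], [0.0, 0.0, 0.0, 1.0]] [[392.11798942   0.         253.24522032]
 [  0.         392.11798942 192.94085583]
 [  0.           0.           1.        ]]
{'time_s': 0.1, 'q': array([-1.37031791e+00,  1.81474393e-01,  1.60790620e+00, -1.77460164e-05,
        1.35380364e+00, -2.06297421e-01]), 'dq': array([-0.00127049, -0.00064494, -0.00205768, -0.00037395, -0.00086717,
        0.00059458]), 'joint_efforts': array([-5.01180130e-04, -4.45884275e+01, -3.52240455e+01, -4.60261817e-04,
        4.20043798e-03,  2.56636035e-06]), 'eef_pos': array([ 0.22740982, -0.52757659,  0.23047082]), 'eef_rot': array([-7.95815127e-04,  9.79387181e-01,  2.01990387e-01, -6.34801333e-06]), 'wrist_force': array([-0.25916935, -0.57432962, -0.38766416]), 'torque': array([-0.0105127 , -0.02312577, -0.00352195]), 'grasp_force': 0.0, 'opening': 0.9978182544856739}
```

View pics/scene0.png

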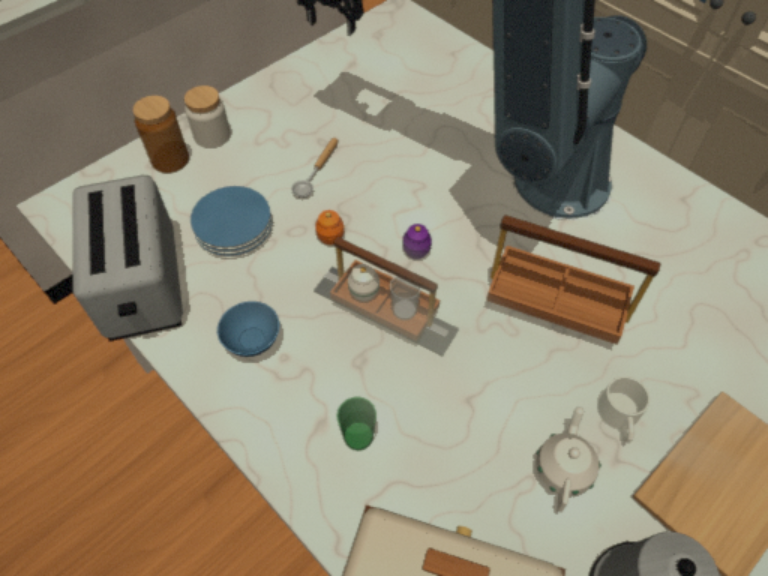

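View pics/top0.png

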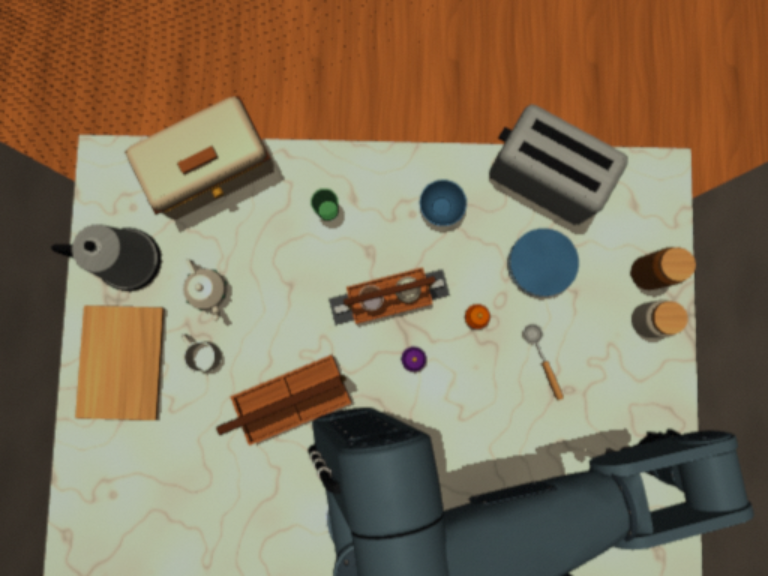

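The scene view shows the small caddy on its rail at about (385,290), with the large look-alike at (575,280). In the top view the small caddy is at (390,295), the pot is in its right-hand (-y) well at (408,290), and the glass is in the left-hand one at (372,298). Next I'll measure the bar.

```bash
cat >> h.py <<'E'
def bar(c):
    P=pts(c);hsv=cv2.cvtColor(c["pixels"],cv2.COLOR_RGB2HSV)
    return P
E
python3 - <<'E'
from h import *
for n,(u,v) in(("scene",(257,193)),("top",(260,197))):
    c=np.load(n+"0.npz");P=pts(c);m=np.zeros(P.shape[:2],bool);m[v-50:v+50,u-60:u+60]=1
    z=P[...,2];b=m&(z>.145)&(z<.18);B=P[b]
    print(n,b.sum(),np.percentile(z[b],[5,50,95]).round(4))
    r=cv2.minAreaRect((B[:,:2]*1000).astype(np.float32));print(' bar mm',r)
    q=B[:,:2]-B[:,:2].mean(0);w=np.linalg.svd(q,full_matrices=0)[2][0];t=q@w
    print(' mean',B.mean(0).round(4),'dir',w.round(3),np.degrees(np.arctan2(w[1],w[0])).round(1),'ends mid',(B[:,:2].mean(0)+w*(t.max()+t.min())/2).round(4),'len',np.ptp(t).round(3))
    # rail plate grey, low
    h=cv2.cvtColor(c["pixels"],cv2.COLOR_RGB2HSV);g=m&(z<.035)&(z>-.01)&(h[...,1]<50)&(h[...,2]<150)
    lab=cv2.morphologyEx(g.astype(np.uint8),cv2.MORPH_OPEN,np.ones((3,3)));G=P[lab>0][:,:2]*1000
    if len(G):print(' rail',len(G),cv2.minAreaRect(G.astype(np.float32)))
    # pot (white) above .08
    w_=m&(z>.07)&(z<.13)&(h[...,1]<60)&(h[...,2]>130);print(' white',w_.sum(),P[w_].mean(0).round(3) if w_.any() else '')
E
```

```text
scene 534 [0.1508 0.1621 0.1659]
 bar mm ((542.8709106445312, -26.92205047607422), (20.530838012695312, 212.7923126220703), 16.35041046142578)
 mean [ 0.5442 -0.0228  0.1607] dir [-0.279  0.96 ] 106.2 ends mid [ 0.5452 -0.0262] len 0.213
 rail 693 ((411.6465148925781, -69.07276916503906), (361.2218933105469, 301.045654296875), 17.36322021484375)
 white 362 [ 0.559 -0.037  0.091]
top 310 [0.1571 0.1623 0.167 ]
 bar mm ((542.8867797851562, -25.349639892578125), (16.94198989868164, 213.47462463378906), 15.954972267150879)
 mean [ 0.5419 -0.025   0.1623] dir [-0.274  0.962] 105.9 ends mid [ 0.5421 -0.0256] len 0.213
 rail 352 ((541.082275390625, -25.65313720703125), (72.83434295654297, 302.82989501953125), 16.082740783691406)
 white 24 [ 0.557 -0.065  0.099]
```

Both views agree: bar centre (0.5425, -0.0257), top at about 0.163, yaw 16°, length 213 mm, and the rail has the same centre. The pot is at the -y end, so I'll grip 6 mm towards it, at (0.544, -0.0315), with a +1.443 rad turn.

Request:
carry_out(plan=[[[0.021,0.033,0,0,0,0.096,1],[0.042,0.066,0,0,0,0.192,1],[0.063,0.099,0,0,0,0.288,1],[0.084,0.132,0,0,0,0.384,1],[0.105,0.165,0,0,0,0.48,1]]])

```text
time_s: 0.52
eef_pos: [0.3329, -0.3613, 0.2309]
eef_rot: [-0.0, 0.902, 0.431, 0.0]
wrist_force: [0.4, -0.0, -0.4]
opening: 0.996
grasp_force: 0.0
```

Request:
carry_out(plan=[[[0.021,0.033,0,0,0,0.096,1],[0.042,0.066,0,0,0,0.192,1],[0.063,0.099,0,0,0,0.288,1],[0.084,0.132,0,0,0,0.384,1],[0.105,0.165,0,0,0,0.48,1]]])

```text
time_s: 0.93
eef_pos: [0.438, -0.1961, 0.2311]
eef_rot: [-0.0, 0.774, 0.633, -0.0]
wrist_force: [1.0, -1.2, -0.2]
opening: 1.002
grasp_force: 0.0
```

Request:
carry_out(plan=[[[0.021,0.033,0,0,0,0.096,1],[0.042,0.066,0,0,0,0.192,1],[0.063,0.099,0,0,0,0.288,1],[0.084,0.132,0,0,0,0.384,1],[0.106,0.166,0,0,0,0.483,1]]])

```text
time_s: 1.35
eef_pos: [0.5439, -0.0302, 0.231]
eef_rot: [-0.0, 0.6, 0.8, -0.0]
wrist_force: [0.9, -1.2, -0.5]
opening: 0.998
grasp_force: 0.0
```

Request:
carry_out(plan=[[[0,0,0,0,0,0,1],[0,0,0,0,0,0,1],[0,0,0,0,0,0,1],[0,0,0,0,0,0,1],[0,0,0,0,0,0,1]]])

```text
time_s: 1.77
eef_pos: [0.543, -0.0333, 0.2312]
eef_rot: [-0.0, 0.603, 0.798, -0.0]
wrist_force: [0.1, -0.2, 0.3]
opening: 0.999
grasp_force: 0.0
```

```bash
python3 - <<'E'
from h import *
from scipy.spatial.transform import Rotation as R
o=get_obs();w=o["eef_rot"];M=R.from_quat([*w[1:],w[0]]).as_matrix()
print(o["time_s"],o["eef_pos"],o["q"].round(2),"closing yaw",np.degrees(np.arctan2(M[1,1],M[0,1])),"z",M[:,2].round(4),o["wrist_force"])
c=camera("scene");cv2.imwrite("pics/s1.png",cv2.resize(c["pixels"][60:300,100:400][...,::-1],None,fx=2.5,fy=2.5))
E
```

```text
1.7667 [ 0.54301849 -0.03332655  0.2312044 ] [-0.28  0.11  1.68 -0.    1.34 -0.56] closing yaw 15.84649353924093 z [-3.e-04 -1.e-04 -1.e+00] [ 0.05469035 -0.2449796   0.3054059 ]
```

View pics/s1.png

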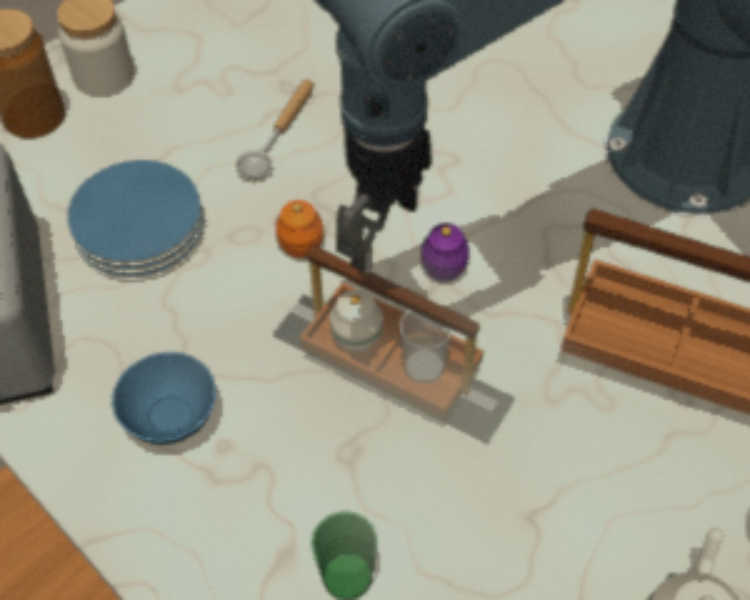

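The gripper hovers over the bar at about (360,240), and nothing has moved. The closing yaw is 15.8°. Now descending.

Request:
carry_out(plan=[[[0,0.001,-0.015,0,0,0,1],[0,0.001,-0.03,0,0,0,1],[0,0.001,-0.045,0,0,0,1],[0,0.001,-0.055,0,0,0,1],[0,0.001,-0.06,0,0,0,1]]])

```text
time_s: 2.23
eef_pos: [0.5425, -0.0317, 0.1698]
eef_rot: [-0.001, 0.603, 0.798, -0.0]
wrist_force: [-0.2, 0.4, 0.1]
opening: 1.006
grasp_force: 0.0
```

Request:
carry_out(plan=[[[0,0,-0.01,0,0,0,1],[0,0,-0.02,0,0,0,1],[0,0,-0.03,0,0,0,1],[0,0,-0.034,0,0,0,1],[0,0,-0.034,0,0,0,1]]])

```text
time_s: 2.65
eef_pos: [0.5427, -0.0309, 0.1359]
eef_rot: [-0.001, 0.602, 0.799, -0.0]
wrist_force: [0.2, -1.1, -0.5]
opening: 0.999
grasp_force: 0.0
```

```bash
python3 - <<'E'
from h import *
o=get_obs();print(o["eef_pos"],o["wrist_force"])
a=camera("scene")["pixels"][80:280,150:390];b=camera("top")["pixels"][110:310,150:390]
cv2.imwrite("pics/s2.png",cv2.resize(np.vstack([a,b])[...,::-1],None,fx=1.5,fy=1.5))
E
```

```text
[ 0.54267836 -0.03085731  0.13587318] [ 0.21666129 -1.13630279 -0.50832271]
```

View pics/s2.png

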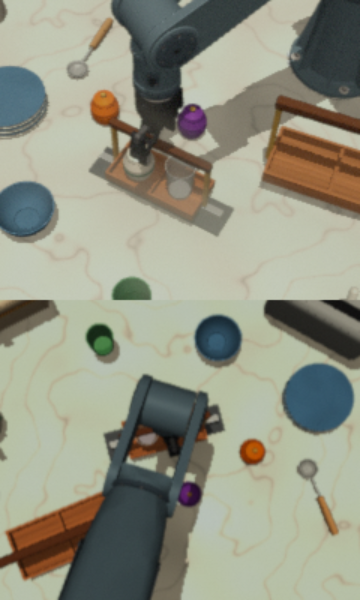

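The fingers straddle the bar but look off to the left of its middle, at about (142,148), where I expected about (160,150). I'll check by projection before closing.

```bash
python3 - <<'E'
from h import *
c=camera("scene");T=np.linalg.inv(c["cam_to_world"]);K=c["camera_matrix"];P=pts(c)
def pr(p):
    q=T@np.r_[p,1];return (K@np.array([q[0],-q[1],-q[2]])/-q[2])[:2]
C=np.array([.5425,-.0257,.164]);d=np.array([-.276,.961,0])
o=get_obs();im=c["pixels"].copy();im=cv2.resize(im,None,fx=4,fy=4)
for p,col in((C,(255,0,0)),(C+.107*d,(0,255,0)),(C-.107*d,(0,255,0)),(o["eef_pos"],(255,255,0)),(o["eef_pos"]+[0,0,.1],(0,255,255))):
    u=pr(p);print(u.round(1));cv2.circle(im,tuple(int(x*4+2) for x in u),4,col,-1)
cv2.imwrite("pics/s3.png",im[480:1000,720:1320][...,::-1])
m=(P[...,2]>.175)&(P[...,2]<.20)&(np.hypot(P[...,0]-.543,P[...,1]+.03)<.12)
print(P[m].mean(0),cv2.minAreaRect((P[m][:,:2]*1000).astype(np.float32)))
E
```

```text
[256.5 174.8]
[291.  191.2]
[223.5 159.1]
[254.8 179.5]
[254.6 156.9]
[ 0.54130728 -0.02419887  0.18657446] ((538.4484252929688, -28.071392059326172), (124.82142639160156, 13.424091339111328), 16.77680206298828)
```

View pics/s3.png

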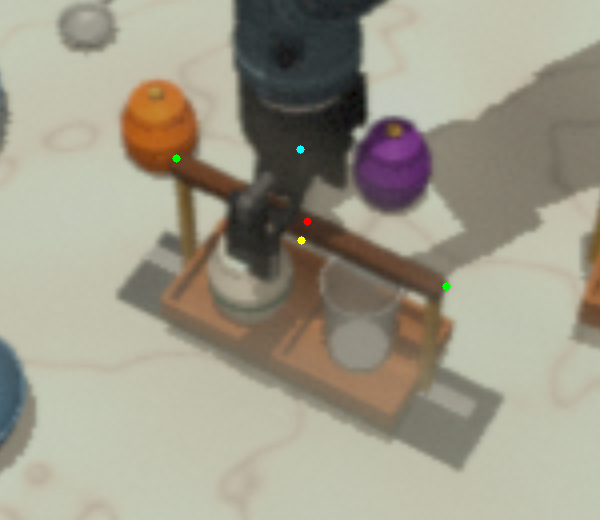

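The projected TCP sits on the bar, 6 mm pot-side of the middle. The near finger only looks displaced because of perspective: the measured finger rectangle is centred at (0.538, -0.028) with yaw 16.8°. Closing now.

Request:
carry_out(plan=[[[0,0,0,0,0,0,0.6],[0,0,0,0,0,0,0.4],[0,0,0,0,0,0,0.2],[0,0,0,0,0,0,0],[0,0,0,0,0,0,0]]])

```text
time_s: 3.22
eef_pos: [0.5436, -0.0311, 0.1374]
eef_rot: [0.0, 0.602, 0.799, 0.0]
wrist_force: [-0.4, -1.3, -0.7]
opening: 0.301
grasp_force: 0.0
```

Request:
carry_out(plan=[[[0,0,0,0,0,0,0],[0,0,0,0,0,0,0],[0,0,0,0,0,0,0],[0,0,0,0,0,0,0],[0,0,0,0,0,0,0]]])

```text
time_s: 3.63
eef_pos: [0.5436, -0.0311, 0.1375]
eef_rot: [0.0, 0.602, 0.799, -0.0]
wrist_force: [-1.6, 0.3, 4.0]
opening: 0.177
grasp_force: 59.9
```

Request:
carry_out(plan=[[[0,0,0.001,0,0,0,0],[0,0,0.002,0,0,0,0],[0,0,0.003,0,0,0,0],[0,0,0.004,0,0,0,0],[0,0,0.005,0,0,0,0]]])

```text
time_s: 4.05
eef_pos: [0.5421, -0.0306, 0.1405]
eef_rot: [-0.002, 0.602, 0.799, -0.001]
wrist_force: [0.8, -0.7, -15.0]
opening: 0.174
grasp_force: 58.6
```

Request:
carry_out(plan=[[[0,0,0.001,0,0,0,0],[0,0,0.002,0,0,0,0],[0,0,0.003,0,0,0,0],[0,0,0.004,0,0,0,0],[0,0,0.005,0,0,0,0]]])

```text
time_s: 4.47
eef_pos: [0.5437, -0.0312, 0.1478]
eef_rot: [0.0, 0.602, 0.799, 0.0]
wrist_force: [-1.0, -0.0, -8.6]
opening: 0.172
grasp_force: 59.4
```

Request:
carry_out(plan=[[[0,0,0.001,0,0,0,0],[0,0,0.003,0,0,0,0],[0,0,0.005,0,0,0,0],[0,0,0.007,0,0,0,0],[0,0,0.009,0,0,0,0]]])

```text
time_s: 4.88
eef_pos: [0.544, -0.0313, 0.1572]
eef_rot: [0.001, 0.602, 0.799, 0.0]
wrist_force: [0.2, -0.2, -6.0]
opening: 0.177
grasp_force: 59.7
```

```bash
cat > m.py <<'E'
from h import *
import sys
o=get_obs();print(o["eef_pos"],o["wrist_force"].round(2),o["torque"].round(3),o["opening"],o["grasp_force"])
c=camera("scene");P=pts(c);hs=cv2.cvtColor(c["pixels"],cv2.COLOR_RGB2HSV)
e=o["eef_pos"];d=np.array([-.276,.961]);r=P[...,:2]-e[:2];t=r@d;s=r@np.array([.961,.276]);z=P[...,2]-e[2]
m=(z>.018)&(z<.06)&(abs(s)<.02)&(abs(t)>.03)&(abs(t)<.11);k=np.polyfit(t[m],P[...,2][m],1);print("bar",m.sum(),"slope",k[0],"z@grip",k[1])
cv2.imwrite(sys.argv[1],cv2.resize(c["pixels"][80:280,150:390][...,::-1],None,fx=2.5,fy=2.5))
E
python3 m.py pics/s4.png
```

```text
[ 0.54398411 -0.03127067  0.1572041 ] [ 0.15 -0.22 -5.97] [ 0.002  0.129 -0.018] 0.1772994604431071 59.70984935760498
bar 302 slope 0.0025738799422601543 z@grip 0.18224411871513557
```

View pics/s4.png

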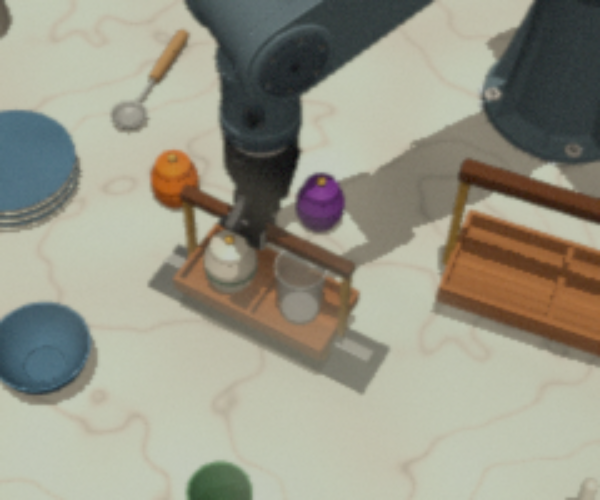

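The catch has let go, the caddy is level, and the glass (300,295) and pot (230,262) are standing. I'll lift another 120 mm gently.

Request:
carry_out(plan=[[[0,0,0.002,0,0,0,0],[0,0,0.005,0,0,0,0],[0,0,0.009,0,0,0,0],[0,0,0.014,0,0,0,0],[0,0,0.02,0,0,0,0]]])

```text
time_s: 5.35
eef_pos: [0.5433, -0.031, 0.1765]
eef_rot: [-0.0, 0.602, 0.799, -0.0]
wrist_force: [1.0, 0.2, -7.4]
opening: 0.174
grasp_force: 59.7
```

Request:
carry_out(plan=[[[0,0,0.007,0,0,0,0],[0,0,0.014,0,0,0,0],[0,0,0.021,0,0,0,0],[0,0,0.028,0,0,0,0],[0,0,0.035,0,0,0,0]]])

```text
time_s: 5.77
eef_pos: [0.5436, -0.0311, 0.2122]
eef_rot: [0.0, 0.602, 0.799, 0.0]
wrist_force: [0.4, 0.6, -7.4]
opening: 0.177
grasp_force: 59.7
```

Request:
carry_out(plan=[[[0,0,0.007,0,0,0,0],[0,0,0.014,0,0,0,0],[0,0,0.021,0,0,0,0],[0,0,0.028,0,0,0,0],[0,0,0.035,0,0,0,0]]])

```text
time_s: 6.18
eef_pos: [0.5435, -0.0311, 0.247]
eef_rot: [-0.0, 0.602, 0.799, -0.0]
wrist_force: [-0.6, 0.6, -6.7]
opening: 0.177
grasp_force: 59.7
```

Request:
carry_out(plan=[[[0,0,0.007,0,0,0,0],[0,0,0.013,0,0,0,0],[0,0,0.018,0,0,0,0],[0,0,0.022,0,0,0,0],[0,0,0.025,0,0,0,0]]])

```text
time_s: 6.6
eef_pos: [0.5436, -0.0311, 0.2718]
eef_rot: [0.0, 0.602, 0.799, 0.0]
wrist_force: [0.9, -0.3, -7.1]
opening: 0.177
grasp_force: 59.7
```

Request:
carry_out(plan=[[[0,0,0.002,0,0,0,0],[0,0,0.003,0,0,0,0],[0,0,0.003,0,0,0,0],[0,0,0.003,0,0,0,0],[0,0,0.003,0,0,0,0]]])

```text
time_s: 7.02
eef_pos: [0.5433, -0.031, 0.2739]
eef_rot: [-0.0, 0.602, 0.799, -0.0]
wrist_force: [0.1, 0.0, -7.8]
opening: 0.172
grasp_force: 59.7
```

Request:
carry_out(plan=[[[0,0,0,0,0,0,0],[0,0,0,0,0,0,0],[0,0,0,0,0,0,0],[0,0,0,0,0,0,0],[0,0,0,0,0,0,0]]])

```text
time_s: 7.43
eef_pos: [0.5435, -0.0311, 0.2743]
eef_rot: [-0.0, 0.602, 0.799, -0.0]
wrist_force: [-0.4, -0.7, -8.0]
opening: 0.171
grasp_force: 59.7
```

```bash
python3 m.py pics/s5.png
```

```text
[ 0.54352805 -0.03107695  0.27426386] [-0.41 -0.69 -8.02] [ 0.012  0.01  -0.011] 0.17109781040369376 59.7170627117157
bar 344 slope 0.001269682975834076 z@grip 0.2988265923336821
```

View pics/s5.png

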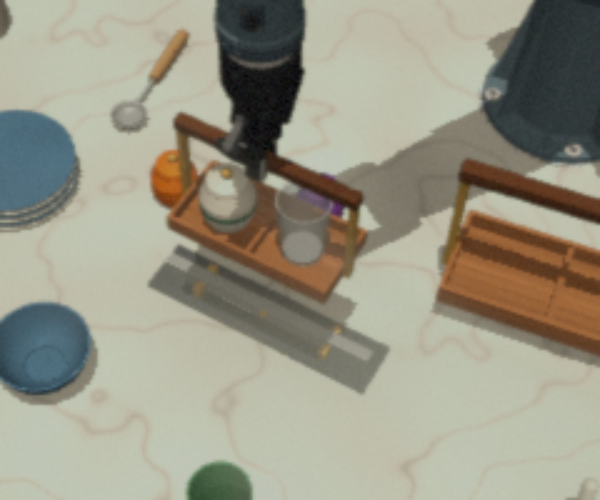

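The caddy hangs level above the bare rail (270,320), with its underside at about 0.14 m. The pot (228,195) and glass (302,225) are standing in it, and the bystanders haven't moved. Handing in.

```bash
python3 -c "
from bench import hand_in
print(hand_in())"
```

```text
the job is handed in; nothing more can be done
None
```

I lifted the caddy off the rail and handed the job in with the arm still holding it level, its underside about 14 cm above the counter, the glass and pot standing in it and no crockery in view moved; `hand_in()` returned no verdict.

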